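Swing the garnish board home on its peg and clamp it

ROBOT

A 7-joint arm with a two-finger parallel gripper is mounted at the origin on the work surface. World frame = base frame: x ahead of the robot, y to its left, z up, the work surface at z = 0. Lengths are in m, angles in rad, forces in N, time in s.
With the tool pointing down it reaches from about 0.425 to 1.025 m from the base axis. Payload 9.4 kg.
Tool frame: the origin (TCP) lies on the centre line of the jaws, within the pads' length; the fingertips stand 17 mm ahead of it and the grasp point (between the pads) lies 2 mm behind it; z points along the fingers, y is the line along which they close (so a half turn about z gives the same grasp; the last joint's range is limited). The gripper opens to 85 mm and grips with 20 to 120 N. Pads are 22 mm wide; open, the fingers measure 114 mm over their backs; the gripper's body (76 mm by 85 mm) begins 54 mm behind the grasp point. The pads swing forward as they close: fully open they stand 13 mm farther back than shut.
Start: joints at [1.067, 0.599, -0.003, 1.599, 0.002, 0.943, -0.08], TCP at [0.3, -0.66, 0.248] pointing down, gripper open.
Joint ranges: [-2.57, 2.57], [-0.35, 1.97], [-1.29, 1.29], [0.11, 2.56], [-1.05, 4.19], [0.11, 1.86], [-2.63, 2.63]. Speed limits (rad/s): [2.22, 2.22, 3.01, 3.01, 3.14, 3.14, 3.14].

INTERFACE

Orientations are given as a unit quaternion [x, y, z, w].
In Python, from cell import monitor, optics, manip gives the robot as it stands.
- The arm moves only by the tool jog_arm, called after ">>>" in YAML: its name, and indented under it one key for each argument. Schema: {"type":"object","properties":{"deltas":{"type":"array","items":{"type":"array","prefixItems":[{"type":"array","items":{"type":"number"},"minItems":3,"maxItems":3},{"type":"array","items":{"type":"number"},"minItems":3,"maxItems":3}],"minItems":2,"maxItems":2},"minItems":1,"maxItems":8},"jaw":{"type":"number"},"only":{"type":"string"},"quiet":{"type":"boolean"},"lines":{"type":"string"}},"required":["deltas"],"additionalProperties":false}. deltas is a list of rows, 1 to 8 of them, each written [[dx, dy, dz], [rx, ry, rz]]: dx, dy, dz in a scale on which 1.0 is 0.6 m, then a rotation vector rx, ry, rz in normalised numbers (1 is pi rad); each row is the pose to reach, as a shift and turn from the pose commanded when the call began, along the tool's axes at that moment; what a row does not reach only later rows make up. A row lasts 1/8 s, in which the tool goes at most 0.0625 m and 0.188 rad, less where a joint would pass 70% of its speed; a pose out of reach is approached as far as the arm can. jaw is the opening from 0.0 (shut) to 1.0 (fully open), set as the call begins (left out keeps the last). The fingers move at their own pace and stop on an object; the grip force is fixed at half the most. Time passes only in rows, so rows that do not move let the fingers close. The tool returns the time, the measured TCP pose, the force, the opening and the grip force at its end. only (a regular expression) keeps the lines of the reply that match it, lines (a string "A,B") keeps lines A to B, and quiet returns only ok. Input that does not fit is refused with a message, and nothing moves.
- monitor.state(): the state, without advancing time (a new reading comes with each control period).
- optics.get_image(name): name is "scene" or "top"; returns a dict with "pixels" (480x640x3 uint8, red, green, blue), "depth" (480x640 float32, m along the optical axis (not along the pixel's ray), 0 where there is no reading), "camera_matrix" (3x3 intrinsics, pixels), "rvec" (rotation vector, rad) and "tvec" (3), from world to camera coordinates, as OpenCV has them. Camera axes: x right, y down, z forward; pixel columns grow to the right and rows downward; lengths in m; the calibration is good to about 2 mm. A picture is of the moment at which its call begins.
- manip.close_job(): hands the job in; it is judged then, once.
The state is a dict: "clock": time; "qpos": joint angles; "dq": joint speeds; "tau": joint torques, N m; "tool_pos": TCP position; "tool_rot": TCP orientation; "wrist_force": force on the tool from outside, world axes, zero at the start; "wrist_torque": the same for the moment, N m; "finger_gap": opening from 0.0 (shut) to 1.0 (fully open); "grasp_force": force on a finger pad.
Only numpy, scipy, OpenCV 4.12 (cv2) and the standard library are available. Lean on these libraries where they do the work, as an engineer would, in place of code of your own. Each camera call takes 0.05 s, during which the arm holds its last target. There are 200 camera calls.

TASK

Dock the wooden garnish board for cutting: leaving its slotted corner on the peg, push the opposite corner so that the board turns in place until its edge bears on the stop screw, and hold it there a moment under a light press. Then take your hand off the board and slide the clamp jaw up against it until the board is gripped between jaw and stop, and let go. Use a gentle touch, less than about 20 N on the board, do not lift the board or drag it off the peg, and leave the other things on the counter alone.

Things in the scene. Friction and masses are not known exactly. Their poses are not given: they have to be found in the camera images.
- dock: Fixed aluminium base plate, 350 x 262 x 4 mm, with an upright steel peg (12 mm diameter, top 40 mm above the counter). Origin: at counter level under the peg's axis. Its x axis runs from the peg towards the jaw's side, its y axis towards the stop block's side; the plate covers x -65 to 285, y -96 to 166 mm. Its top is 4 mm above the counter.
- peg (a point): Point on the peg's axis, 20 mm above the counter.
- board: Loose light wood board, 110 x 150 x 15 mm, 0.14 to 0.28 kg, on the plate; slides at 1 to 3 N. Origin: underside, on the peg's axis when docked; it spans x -14 to 96, y -14 to 136 mm. At its corner (-14, -14) a slot 13.5 mm wide, open to -y, end face at y = 6.75 mm, straddles the peg and bears on it. It starts 0.42 to 0.72 rad clockwise (from above) of square with the plate.
- corner (a point): The place to push: on the board's x = 96 mm face, at its y = 125 mm, mid-thickness (11.5 mm above the counter), near the corner farthest from the slot. Pushed towards the board's -x along the arc about the peg, the board turns anticlockwise and its slot stays on the peg.
- stop_block: Fixed steel block at plate x -58 to -34, y 105 to 145 mm, 36 mm high; its pose has the plate's origin and axes. From it a rigid round-ended 12 mm stop screw, axis 13 mm above the counter at plate y 125, points to plate +x to meet the board's x = -14 face. Its tip is set by hand, anywhere from plate x -24 to -4 mm, and is not measured; -14 leaves the board square.
- jaw: Steel clamp jaw on a track along plate x, at plate y 112 mm. Origin: counter level under its contact face; axes as the plate's. Block 26 mm long (x 0 to 26), 40 wide, top 22 mm; at its back an upright tab (x 16 to 26, 34 wide, top 62 mm) to push or pinch. Slides with about 6 N friction, stays where left. Face starts at plate x 190 to 210, reaches 75; the board's edge ends at 85 to 107.
There are look-alikes about, which are no part of the job. Leave any yellow look-alike of the stop_block alone.

How it is judged:
By the outcome, as a careful person would: the job done as asked, in the order asked, and still so for the second after the job is handed in, with the robot touching nothing.
It also fails if it takes over 70 s, if anything falls off the work surface, if the arm or the gripper's body presses on something with over 40 N, if the wrist force passes 120 N, or if a joint passes its speed limit or range.

## Working session

There is one attempt and no reset: what is moved stays moved. The work goes in short steps, Python scripts to look and compute and a tool call to move; the robot and the scene stay as the last step left them, time stands still between calls to the robot, and variables do not carry over. Pictures are saved under pics/ and viewed, at most 10 in all, crops included, and the job is handed in when it is done.

```bash
mkdir -p pics
```

Create h.py:
```python
import numpy as np, cv2, pickle
from cell import monitor, optics, manip
def grab(n,tag):
    d=optics.get_image(n); pickle.dump(d,open(f'{tag}.pkl','wb')); cv2.imwrite(f'pics/{tag}.png',d['pixels'][:,:,::-1]); return d
def load(tag): return pickle.load(open(f'{tag}.pkl','rb'))
def ray(d,uv,z):
    K=d['camera_matrix'];R=cv2.Rodrigues(np.array(d['rvec'],float))[0];t=np.array(d['tvec'],float).ravel()
    uv=np.atleast_2d(uv).astype(float); c=-R.T@t
    r=np.c_[uv,np.ones(len(uv))]@np.linalg.inv(K).T@R
    return c+r*((z-c[2])/r[:,2])[:,None]
def cloud(d):
    K=d['camera_matrix'];R=cv2.Rodrigues(np.array(d['rvec'],float))[0];t=np.array(d['tvec'],float).ravel()
    v,u=np.mgrid[:480,:640]; Z=d['depth']; p=np.stack([u,v,np.ones_like(u)],-1)@np.linalg.inv(K).T*Z[...,None]
    return (p-t)@R
def proj(d,P): return cv2.projectPoints(np.atleast_2d(P).astype(float),np.array(d['rvec'],float),np.array(d['tvec'],float),d['camera_matrix'],None)[0][:,0]
```

Run:
```python
from h import *
for n in('top','scene'):
    d=grab(n,n+'0'); R=cv2.Rodrigues(np.array(d['rvec'],float))[0];print(n,-R.T@np.array(d['tvec'],float).ravel(), d['camera_matrix'][0,0])
s=monitor.state();print(s)
```

```text
top [0.33231314 0.09722415 0.93789923] 538.9960261098719
scene [ 1.02815117 -0.02761132  0.71662916] 544.7038038569973
{'clock': 0.1, 'qpos': array([ 1.06730461,  0.60010386, -0.00255951,  1.60000536,  0.00177731,
        0.94293044, -0.07979022]), 'dq': array([-1.50235808e-04,  5.30474513e-04,  1.03289287e-03, -1.76587224e-03,
        1.26091337e-03, -4.43964180e-04, -5.55777975e-05]), 'tau': array([ 4.69409235e-03, -7.77999544e+01,  1.56959865e+00, -2.58627874e+01,
        1.25964603e-02,  5.44112554e-03,  3.06584172e-05]), 'tool_pos': array([ 0.29996207, -0.65961386,  0.24747653]), 'tool_rot': array([ 9.77309899e-01,  2.11813217e-01, -2.04675844e-04, -6.92768359e-04]), 'wrist_force': array([-0.14362997, -0.17321028, -0.41861792]), 'wrist_torque': array([ 0.02066898, -0.00630713,  0.0295549 ]), 'grasp_force': 0.0, 'finger_gap': 1.0015030260794167}
```

View pics/top0.png

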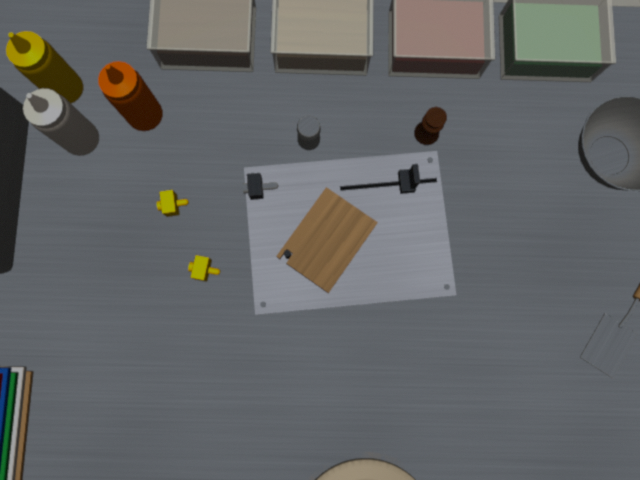

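View pics/scene0.png

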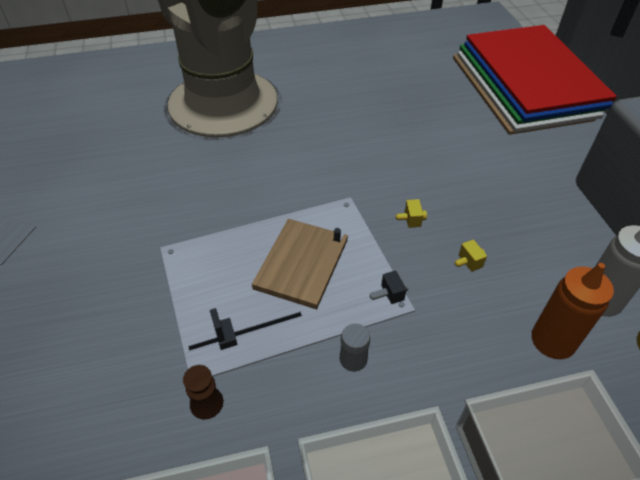

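The top view shows the grey plate with corners near (245,167), (437,152), (455,297) and (254,313). On it are the peg at (287,254), the board centred at (328,240), the jaw at (408,180) with its tab at (415,174), and the dark stop block at (256,186). Yellow look-alikes stand off the plate at (168,202) and (201,268), and a mill at (432,125) is close to the jaw. The scene view agrees: block at (394,287), jaw at (225,328), yellow blocks at (414,212) and (472,256).

The stop block could be the dark one at (256,186) or either yellow one. The dark one fits, because it is steel, sits on the plate and lies on the +y side by the peg.

Create m.py:
```python
from h import *
def intersect(pts_list):pass
def edges_quad(mask):
    cs=max(cv2.findContours(mask,cv2.RETR_EXTERNAL,cv2.CHAIN_APPROX_NONE)[0],key=cv2.contourArea); return cs[:,0]
def plate(d):
    im=d['pixels']; hsv=cv2.cvtColor(im,cv2.COLOR_RGB2HSV)
    P=cloud(d)
    m=((hsv[...,2]>125)&(hsv[...,1]<60)&(abs(P[...,2]-.004)<.02)&(d['depth']>0)).astype(np.uint8)
    m=cv2.morphologyEx(m,cv2.MORPH_OPEN,np.ones((3,3)))
    c=edges_quad(m); w=ray(d,c,.004)[:,:2]
    r=cv2.minAreaRect((w*1000).astype(np.float32)); return r,cv2.boxPoints(r)
def wood(d,x0,y0,x1,y1,zt=.019):
    im=d['pixels']; hsv=cv2.cvtColor(im,cv2.COLOR_RGB2HSV); m=((hsv[...,1]>90)&(hsv[...,0]<25)&(hsv[...,2]>60)).astype(np.uint8)
    k=np.zeros_like(m);k[y0:y1,x0:x1]=1; m=cv2.morphologyEx(m*k,cv2.MORPH_OPEN,np.ones((3,3))); c=edges_quad(m); w=ray(d,c,zt)[:,:2]
    r=cv2.minAreaRect((w*1000).astype(np.float32)); return r,cv2.boxPoints(r),np.median(cloud(d)[m>0][:,2])
```

Run:
```python
from m import *
np.set_printoptions(precision=1,suppress=True)
t=load('top0');s=load('scene0')
hs=cv2.cvtColor(t['pixels'],cv2.COLOR_RGB2HSV)
print('hsv plate/table',hs[200,300],hs[340,300])
for d,b in((t,(265,170,395,305)),(s,(240,205,360,315))):
    try:
        r,c=plate(d);print('plate',r,c.tolist())
    except Exception as e:print(e)
    r,c,z=wood(d,*b);print('wood',r,c.tolist(),z)
# heights from depth at named pixels (top)
P=cloud(t)
for n,(u,v) in dict(peg=(287,254),stop=(256,186),jaw=(405,182),tab=(416,173),board=(328,240),plate=(300,290)).items():
    print(n,P[v,u]*1000)
P=cloud(s)
for n,(u,v) in dict(peg=(337,231),stop=(392,280),tab=(214,315)).items(): print(n,P[v,u]*1000)
a=t['pixels'][140:320,235:460,::-1];a=cv2.convertScaleAbs(cv2.resize(a,None,fx=3.4,fy=3.3,interpolation=cv2.INTER_CUBIC),alpha=1.3)
cv2.imwrite('pics/c0.png',a);print(a.shape)
```

```text
hsv plate/table [112  19 147] [106  26 106]
plate ((500.7444152832031, 34.09416198730469), (262.29034423828125, 350.38848876953125), 6.672493934631348) [[350.13104248046875, 192.86346435546875], [390.8440856933594, -155.15167236328125], [651.3577880859375, -124.67514038085938], [610.644775390625, 223.33999633789062]]
wood ((481.54150390625, 71.78335571289062), (107.15519714355469, 148.2695770263672), 56.17222213745117) [[390.1300964355469, 68.54638671875], [513.2998046875, -13.995059967041016], [572.952880859375, 75.02032470703125], [449.783203125, 157.561767578125]] 0.01858469146696043
plate ((500.86517333984375, 36.35682678222656), (262.9513244628906, 351.406494140625), 6.699422836303711) [[349.78955078125, 195.5222930908203], [390.784912109375, -153.48472595214844], [651.9407958984375, -122.80863952636719], [610.9454345703125, 226.19837951660156]]
wood ((486.8132629394531, 73.61222839355469), (108.37179565429688, 148.6273193359375), 56.20223617553711) [[394.9165344238281, 69.9213638305664], [518.4267578125, -12.75454330444336], [578.7099609375, 77.30309295654297], [455.19976806640625, 159.97900390625]] 0.018304648841409383
peg [450.9 138.8  39.9]
stop [568.4 196.   33.9]
jaw [586.5 -63.9  19.4]
tab [590.2 -74.6  64.3]
board [479.8  69.8  18.5]
plate [393.4 116.    5.6]
peg [456.4 140.9  38.9]
stop [570.3 198.9  35.2]
tab [588.3 -73.7  62. ]
(594, 765, 3)
```

View pics/c0.png

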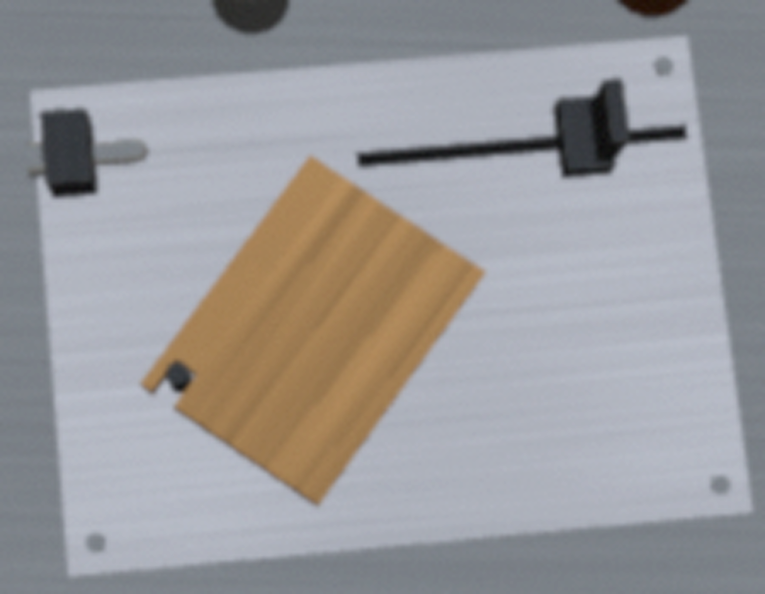

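The crop confirms the dark stop block with its steel screw, tip at about top-view pixel (278,186). It also shows the jaw with its tab, and the board slotted on the peg. Both views agree on the heights and on the plate frame. Next: the numbers.

Create g.py:
```python
from m import *
from scipy.spatial.transform import Rotation as Ro
np.set_printoptions(precision=4,suppress=True)
th=np.deg2rad(6.68); ex=np.array([np.sin(th),-np.cos(th)]); ey=np.array([np.cos(th),np.sin(th)]); O=np.array([.4532,.1405])
W=lambda x,y:O+ex*x/1e3+ey*y/1e3
def PL(w): w=np.atleast_2d(w)[:,:2]-O; return np.c_[w@ex,w@ey]*1e3
def go(xy,z,yaw):  # yaw: world angle of tool y axis
    s=monitor.state(); R=Ro.from_quat(s['tool_rot']); p=s['tool_pos']
    T=Ro.from_matrix(np.array([[-np.sin(yaw),np.cos(yaw),0],[np.cos(yaw),np.sin(yaw),0],[0,0,-1]]).T)
    T=Ro.from_matrix(np.column_stack([[-np.sin(yaw),np.cos(yaw),0],[np.cos(yaw),np.sin(yaw),0],[0,0,-1]]))
    print('row',R.inv().apply(np.r_[xy,z]-p),(R.inv()*T).as_rotvec())
def st():
    s=monitor.state();R=Ro.from_quat(s['tool_rot']).as_matrix();print(s['clock'],'plate',PL(s['tool_pos'])[0],'z',s['tool_pos'][2],'yaw',np.arctan2(R[1,1],R[0,1]),'F plate',s['wrist_force'][:2]@ex,s['wrist_force'][:2]@ey,s['wrist_force'][2],'q7',s['qpos'][6],s['qpos'][0])
```

Run:
```python
from g import *
t=load('top0');s=load('scene0')
print('tip plate',PL(ray(t,[278.5,185.8],.013)))
print('tip scene',PL(ray(s,[371,295],.013)))
P=cloud(t);Q=cloud(s)
for n,A,(x0,x1,y0,y1) in(('tab',P,(395,430,160,200)),('tabS',Q,(205,240,305,350)),('mill',P,(410,450,105,150)),('millS',Q,(180,220,360,420))):
    q=A[y0:y1,x0:x1].reshape(-1,3); q=q[(q[:,2]>.012)&(q[:,2]<.3)]; pl=PL(q)
    print(n,np.percentile(pl,[2,98],axis=0),'zmax',q[:,2].max(), 'top part',np.percentile(pl[q[:,2]>.05],[3,97],axis=0))
a=np.arctan2(-.831,-.5566); bx=np.array([np.cos(a),np.sin(a)]);by=np.array([-bx[1],bx[0]])
c=O+.096*bx+.125*by; print('corner',c,PL(c)); st()
print('approach above'); A=c+.040*bx; print(A); go(A,.15,a);
```

```text
tip plate [[ -3.9167 123.4128]]
tip scene [[-10.3365 124.1732]]
tab [[209.255   92.2698]
 [234.5358 130.1936]] zmax 0.06605095052058862 top part [[225.1323  95.2863]
 [234.7055 127.6038]]
tabS [[208.333   94.3567]
 [233.1829 132.626 ]] zmax 0.06473977026004249 top part [[223.919   97.2273]
 [233.2541 129.6621]]
mill [[253.0173 183.0393]
 [287.7911 216.5622]] zmax 0.08858720172620585 top part [[254.4325 184.6246]
 [286.7217 216.2411]]
millS [[252.1309 188.8877]
 [287.7831 221.6969]] zmax 0.08837561749819337 top part [[253.5869 188.9677]
 [286.5836 220.6033]]
corner [ 0.5036 -0.0088] [[154.1766  32.7199]]
0.1 plate [ 776.8569 -245.2701] z 0.24747652825790312 yaw -1.1439364864611814 F plate 0.15532679428932902 -0.16280343641907125 -0.41861792373873347 q7 -0.07979021954909332 1.0673046087716285
approach above
[ 0.4814 -0.0421]
row [ 0.4208 -0.4869  0.0981] [-0.0013  0.0008  1.017 ]
```

The manual's scale: shifts go in shares of 0.6 m and turns go in shares of pi rad. Converting my numbers, -0.345 m is -0.575, 0.15 m is 0.25, 1.017 rad is 0.3237.

>>> jog_arm:
  deltas:
    - [[0.05, -0.0583, 0.0083], [0, 0, 0.0318]]
    - [[0.1167, -0.1333, 0.025], [0, 0, 0.0796]]
    - [[0.1833, -0.2167, 0.0417], [0, 0, 0.1337]]
    - [[0.25, -0.2917, 0.0583], [0, 0, 0.191]]
    - [[0.3167, -0.3667, 0.075], [0, 0, 0.2387]]
    - [[0.3833, -0.4417, 0.0917], [0, 0, 0.2865]]
    - [[0.45, -0.5167, 0.1], [0, 0, 0.3237]]
    - [[0.5, -0.575, 0.1083], [0, 0, 0.3237]]
  jaw: 0.0

```text
clock: 1.1
tool_pos: [0.4309, -0.2191, 0.1829]
tool_rot: [0.957, -0.291, -0.0, -0.0]
wrist_force: [0.6, 0.1, -0.2]
finger_gap: 0.002
grasp_force: 0.0
```

Run:
```python
from g import *
st(); a=np.arctan2(-.831,-.5566); go([.4814,-.0421],.06,a)
```

```text
1.1 plate [354.5499 -63.9867] z 0.182907812999152 yaw -2.160863672188858 F plate -0.0388731170537116 0.6218251053031211 -0.19712185213721567 q7 -1.565079301501353 0.15594485702475122
row [-0.0564 -0.1752  0.1229] [-0.      0.0006  0.0001]
```

To row units: -0.175 m is -0.2917, -0.155 m is -0.2583.

>>> jog_arm:
  deltas:
    - [[-0.02, -0.0667, 0.0333], [0, 0, 0]]
    - [[-0.0433, -0.1333, 0.0667], [0, 0, 0]]
    - [[-0.0667, -0.2, 0.1], [0, 0, 0]]
    - [[-0.0833, -0.2583, 0.1333], [0, 0, 0]]
    - [[-0.0933, -0.2917, 0.1667], [0, 0, 0]]
    - [[-0.0933, -0.2917, 0.205], [0, 0, 0]]
    - [[-0.0933, -0.2917, 0.205], [0, 0, 0]]

```text
clock: 1.98
tool_pos: [0.4804, -0.0449, 0.059]
tool_rot: [0.957, -0.291, -0.001, 0.0]
wrist_force: [-1.0, 0.0, -0.1]
finger_gap: 0.001
grasp_force: 0.0
```

Run:
```python
from g import *
st(); a=np.arctan2(-.831,-.5566); go([.4814,-.0421],.025,a); grab('scene','s1')
d=load('s1');cv2.imwrite('pics/s1c.png',cv2.resize(d['pixels'][160:400,130:450,::-1],None,fx=2.4,fy=2.4))
```

```text
1.975 plate [187.3387   5.469 ] z 0.059048623069377436 yaw -2.1605517984520146 F plate -0.1367405674193875 -0.9487570934759422 -0.12014871240855313 q7 -1.7939833732306045 -0.11726731545700203
row [-0.0007 -0.0029  0.034 ] [0.0015 0.0026 0.0004]
```

View pics/s1c.png

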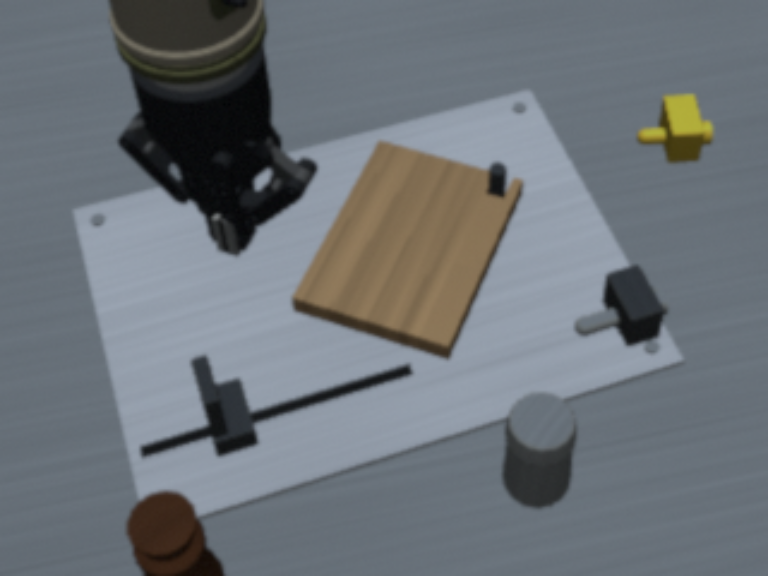

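Nothing has been disturbed: the board is still on the peg at about (497,180), and the closed fingertips at (232,235) are clear of its outer face. Next I lower the tool and approach the corner.

To row units: 0.033 m is 0.055, -0.018 m is -0.03.

>>> jog_arm:
  deltas:
    - [[0, 0, 0.025], [0, 0, 0]]
    - [[0, 0, 0.055], [0, 0, 0]]
    - [[0, -0.0083, 0.055], [0, 0, 0]]
    - [[0, -0.02, 0.055], [0, 0, 0]]
    - [[0, -0.03, 0.055], [0, 0, 0]]
    - [[0, -0.03, 0.055], [0, 0, 0]]

```text
clock: 2.78
tool_pos: [0.4919, -0.0294, 0.0277]
tool_rot: [0.957, -0.29, 0.001, -0.0]
wrist_force: [0.1, -0.6, 0.1]
finger_gap: 0.0
grasp_force: 0.0
```

Add to g.py:
```python
def bd(a=np.arctan2(-.831,-.5566)):
    s=monitor.state();bx=np.array([np.cos(a),np.sin(a)]);by=np.array([-bx[1],bx[0]]);w=s['tool_pos'][:2]-O; print('tool in board frame',w@bx,w@by,'Fx,Fy',s['wrist_force'][:2]@bx,s['wrist_force'][:2]@by)
```

```bash
python3 -c "
from g import *
st();bd()"
```

```text
2.775 plate [173.2592  18.6764] z 0.027701716611003162 yaw -2.1596419212870277 F plate 0.6396272151145114 0.06166808356258428 0.11122506115649049 q7 -1.7981213244218477 -0.12197145489805922
tool in board frame 0.11963123978300279 0.12671199882823495 Fx,Fy 0.44637458513828093 0.4622506426042638
```

>>> jog_arm:
  deltas:
    - [[0, -0.005, 0.0017], [0, 0, 0]]
    - [[0, -0.01, 0.0017], [0, 0, 0]]
    - [[-0.0017, -0.0133, 0.0017], [0, 0, 0]]
    - [[-0.0017, -0.0167, 0.0017], [0, 0, 0]]

```text
clock: 3.28
tool_pos: [0.4959, -0.0212, 0.0262]
tool_rot: [0.957, -0.291, -0.0, 0.0]
wrist_force: [-0.1, -0.4, -0.8]
finger_gap: -0.002
grasp_force: 0.0
```

```bash
python3 -c "
from g import *
st();bd()
x,y=.110,.1255
for d in np.arange(.1,.8,.1): c,s=np.cos(d),np.sin(d);print(d,'dx',x*s+y*c-y,'dy',x*c-y*s-x)
"
```

```text
3.275 plate [165.5925  23.6206] z 0.026240828041547277 yaw -2.1610322821678403 F plate 0.40419239308642624 -0.12106001353102348 -0.7551083296951089 q7 -1.8095408305260015 -0.14149154920048815
tool in board frame 0.11059034822060324 0.1254934106998393 Fx,Fy 0.3859903591359854 0.1704067491595821
0.1 dx 0.010354698573543347 dy -0.013078635608594097
0.2 dx 0.01935198190653256 dy -0.027125677452243604
0.30000000000000004 dx 0.026901952118010913 dy -0.042000772132181466
0.4 dx 0.03292917240131363 dy -0.05755529261941828
0.5 dx 0.03737342076370412 dy -0.07363382328688647
0.6 dx 0.04019029174461852 dy -0.09007571277101233
0.7000000000000001 dx 0.04135164010034931 dy -0.10671667914703652
```

To row units: -0.042 m is -0.07, -0.0345 m is -0.0575, -0.3 rad is -0.0955.

>>> jog_arm:
  deltas:
    - [[0.0083, -0.0108, 0], [0, 0, -0.0159]]
    - [[0.0167, -0.0217, 0], [0, 0, -0.0318]]
    - [[0.025, -0.0333, 0], [0, 0, -0.0477]]
    - [[0.0317, -0.045, 0], [0, 0, -0.0637]]
    - [[0.0383, -0.0575, 0], [0, 0, -0.0796]]
    - [[0.045, -0.07, 0], [0, 0, -0.0955]]

```text
clock: 4.03
tool_pos: [0.5423, -0.0012, 0.0263]
tool_rot: [0.99, -0.143, -0.0, 0.0]
wrist_force: [-1.0, -1.3, 0.4]
finger_gap: 0.004
grasp_force: 0.4
```

```bash
python3 -c "
from g import *
st();bd(); grab('top','t2');a=wood(load('t2'),240,150,410,310);print(a[0],a[2])
bd(-2.161+.3)"
```

```text
4.025 plate [151.0616  72.0103] z 0.0262526822598432 yaw -1.8575097646702783 F plate 1.2233870298808631 -1.1012088851988087 0.35888531318284145 q7 -1.6796030449873247 -0.17129089846669324
tool in board frame 0.06811717535774185 0.15285659339506624 Fx,Fy 1.645444257957261 -0.04301194807261903
((498.6497497558594, 83.30909729003906), (103.82257843017578, 147.76026916503906), 72.95145416259766) 0.01863093253456046
tool in board frame 0.10925899524504422 0.12685390697896312 Fx,Fy 0.6270081709768379 0.9491163493789193
```

To row units: -0.039 m is -0.065, 0.0255 m is 0.0425, -0.28 rad is -0.0891.

>>> jog_arm:
  deltas:
    - [[0.0083, -0.0108, 0], [0, 0, -0.0159]]
    - [[0.0167, -0.0217, 0], [0, 0, -0.0318]]
    - [[0.025, -0.0333, 0], [0, 0, -0.0477]]
    - [[0.0317, -0.045, 0], [0, 0, -0.0637]]
    - [[0.0383, -0.0575, 0], [0, 0, -0.0796]]
    - [[0.0425, -0.065, 0], [0, 0, -0.0891]]

```text
clock: 4.82
tool_pos: [0.578, 0.0291, 0.0263]
tool_rot: [1.0, -0.004, 0.0, -0.0]
wrist_force: [0.8, -2.1, 0.9]
finger_gap: -0.001
grasp_force: 0.9
```

```bash
python3 -c "
from g import *
st(); grab('top','t3');a=wood(load('t3'),240,150,410,310);print(a[0],a[2])
bd(-2.161+.58)"
```

```text
4.825 plate [125.1541 110.9821] z 0.026276431897380267 yaw -1.578310895667612 F plate 2.1485207403143094 0.566177569566671 0.8654787679257394 q7 -1.5618196783285025 -0.198070319204804
((512.5679321289062, 127.9552993774414), (148.69631958007812, 48.01292037963867), 1.8713548183441162) 0.018654001499562176
tool in board frame 0.10970207662351193 0.12627178315612106 Fx,Fy 1.0605894143679584 0.5645093822860598
```

To row units: -0.005 m is -0.0083, -0.0013 m is -0.0022, -0.02 rad is -0.0064.

>>> jog_arm:
  deltas:
    - [[0.0017, -0.0022, 0], [0, 0, -0.0032]]
    - [[0.0033, -0.0043, 0], [0, 0, -0.0064]]
    - [[0.005, -0.0063, 0], [0, 0, -0.0095]]
    - [[0.0067, -0.0083, 0], [0, 0, -0.0127]]

```text
clock: 5.38
tool_pos: [0.5815, 0.0335, 0.0263]
tool_rot: [1.0, 0.015, 0.0, 0.0]
wrist_force: [0.9, -2.7, -0.1]
finger_gap: -0.001
grasp_force: 1.0
```

```bash
python3 -c "
from g import *
st()"
```

```text
5.375 plate [121.2174 115.0164] z 0.026259683734728607 yaw -1.5405103224834176 F plate 2.828778605225625 0.6117433705077795 -0.10078813989129859 q7 -1.5454719538737829 -0.20132429986469805
```

To row units: -0.0022 m is -0.0037, -0.0016 m is -0.0027, -0.006 rad is -0.0019.

>>> jog_arm:
  deltas:
    - [[0.001, -0.0013, 0], [0, 0, -0.0019]]
    - [[0.002, -0.0027, 0], [0, 0, -0.0038]]
    - [[0.0027, -0.0037, 0], [0, 0, -0.0057]]
    - [[0.0027, -0.0037, 0], [0, 0, -0.0057]]

```text
clock: 5.88
tool_pos: [0.5831, 0.0358, 0.0263]
tool_rot: [1.0, 0.024, 0.0, 0.0]
wrist_force: [2.2, -2.8, 1.5]
finger_gap: -0.001
grasp_force: 1.2
```

```bash
python3 -c "
from g import *
st();print(monitor.state()['grasp_force'])"
```

```text
5.875 plate [119.09   116.8637] z 0.026291136453989776 yaw -1.5228923175559042 F plate 3.081011866777873 1.881170828740137 1.5115628335558946 q7 -1.5379923220904144 -0.203050574080419
1.1859935196116567
```

To row units: -0.0024 m is -0.004, -0.0016 m is -0.0027, -0.018 rad is -0.0057.

>>> jog_arm:
  deltas:
    - [[0.0007, -0.0013, 0], [0, 0, -0.0019]]
    - [[0.0013, -0.0027, 0], [0, 0, -0.0038]]
    - [[0.002, -0.004, 0], [0, 0, -0.0057]]
    - [[0.002, -0.004, 0], [0, 0, -0.0057]]

```text
clock: 6.38
tool_pos: [0.5844, 0.0382, 0.0263]
tool_rot: [0.999, 0.033, 0.0, 0.0]
wrist_force: [3.4, -3.7, 1.4]
finger_gap: 0.002
grasp_force: 1.9
```

```bash
python3 -c "
from g import *
st();print(monitor.state()['grasp_force'])"
```

```text
6.375 plate [116.8484 118.4039] z 0.026343363053584694 yaw -1.5048562048537562 F plate 4.107243695382811 2.9907171301499234 1.3731492413433803 q7 -1.5304742731975893 -0.205131026690109
1.8700799625366926
```

```bash
python3 -c "
from g import *
grab('scene','s4');d=load('s4');cv2.imwrite('pics/s4c.png',cv2.resize(d['pixels'][200:360,240:440,::-1],None,fx=3.7,fy=3.7,interpolation=cv2.INTER_CUBIC))"
```

```text
(no output)
```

View pics/s4c.png

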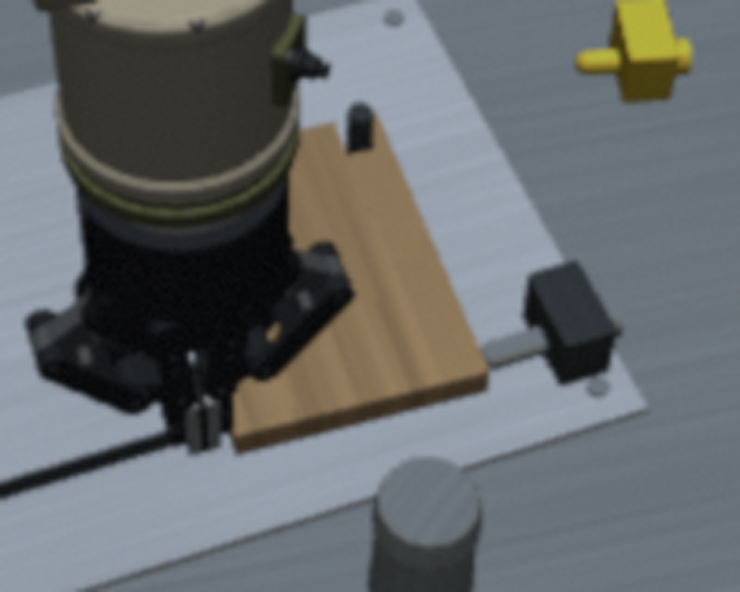

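The board edge has reached, or very nearly reached, the screw tip at crop (488,355), and the slot is still on the peg at (360,130). I'll press lightly and watch the force.

To row units: -0.0015 m is -0.0025, -0.0008 m is -0.0013, -0.008 rad is -0.0025.

>>> jog_arm:
  deltas:
    - [[0, -0.0013, 0], [0, 0, -0.0013]]
    - [[0, -0.0025, 0], [0, 0, -0.0025]]
    - [[0, -0.0025, 0], [0, 0, -0.0025]]

```text
clock: 6.8
tool_pos: [0.5846, 0.0389, 0.0264]
tool_rot: [0.999, 0.037, 0.001, 0.0]
wrist_force: [5.0, -6.2, 0.6]
finger_gap: 0.002
grasp_force: 3.0
```

```bash
python3 -c "
from g import *
st();print(monitor.state()['grasp_force'])"
```

```text
6.8 plate [116.2009 118.672 ] z 0.02638643129896341 yaw -1.4977423918659676 F plate 6.775313152319595 4.1986492168909 0.5982837111426077 q7 -1.5277366086959758 -0.20648260363119722
2.967104706913233
```

To row units: -0.0008 m is -0.0013, -0.0006 m is -0.001.

>>> jog_arm:
  deltas:
    - [[0.0005, -0.001, 0], [0, 0, 0]]
    - [[0.0005, -0.0013, 0], [0, 0, 0]]
    - [[0.0005, -0.0013, 0], [0, 0, 0]]
    - [[0.0005, -0.0013, 0], [0, 0, 0]]
    - [[0.0005, -0.0013, 0], [0, 0, 0]]
    - [[0.0005, -0.0013, 0], [0, 0, 0]]
    - [[0.0005, -0.0013, 0], [0, 0, 0]]
    - [[0.0005, -0.0013, 0], [0, 0, 0]]

```text
clock: 7.8
tool_pos: [0.5847, 0.0391, 0.0264]
tool_rot: [0.999, 0.036, 0.0, 0.001]
wrist_force: [4.6, -7.8, 0.7]
finger_gap: 0.001
grasp_force: 3.9
```

```bash
python3 -c "
from g import *
st();print(monitor.state()['grasp_force'])"
```

```text
7.8 plate [116.0119 118.7911] z 0.02638342097942377 yaw -1.4983895933003393 F plate 8.233918791458093 3.6496118312915313 0.6503947689981253 q7 -1.5286900389451525 -0.20768513979654277
3.862963132560253
```

Held for over 1 s at about 9 N with the stop reacting. Now I back off and rise.

To row units: -0.12 m is -0.2, 0.05 m is 0.0833, -0.82 rad is -0.261.

>>> jog_arm:
  deltas:
    - [[0, 0.0067, 0], [0, 0, 0]]
    - [[0, 0.02, 0], [0, 0, 0]]
    - [[0, 0.05, 0], [0, 0, 0]]
    - [[0, 0.0583, -0.05], [0, 0, -0.0318]]
    - [[0, 0.0667, -0.1333], [0, 0, -0.0891]]
    - [[0, 0.0833, -0.2], [0, 0, -0.1464]]
    - [[0, 0.1, -0.2], [0, 0, -0.2037]]
    - [[0, 0.1, -0.2], [0, 0, -0.261]]

```text
clock: 8.8
tool_pos: [0.5885, -0.0217, 0.147]
tool_rot: [0.901, 0.434, 0.0, 0.001]
wrist_force: [-0.8, 1.0, 0.1]
finger_gap: -0.004
grasp_force: 0.0
```

```bash
python3 -c "
from g import *
st();go(W(262,110),.14,.1166)
grab('top','t5');a=wood(load('t5'),240,150,410,310);print(a[0],a[2])"
```

```text
8.8 plate [176.791  115.4822] z 0.14702315943284014 yaw -0.673252252564055 F plate -1.1176722260530942 -0.695018781792137 0.10099667960043246 q7 -0.8921254156585671 0.050122754700615196
row [-0.0639  0.0567  0.0071] [ 0.001   0.0007 -0.7899]
((515.0602416992188, 101.33636474609375), (148.41281127929688, 108.619384765625), 3.402935028076172) 0.01850850397849277
```

The board stays at 3.3° from the plate, on the peg and against the stop (which puts the tip at about x = -7). Next I go behind the tab.

To row units: -0.064 m is -0.1067, 0.057 m is 0.095, -0.79 rad is -0.2515.

>>> jog_arm:
  deltas:
    - [[-0.0167, 0.0167, 0], [0, 0, -0.0477]]
    - [[-0.0417, 0.0367, 0], [0, 0, -0.0955]]
    - [[-0.0667, 0.06, 0], [0, 0, -0.1432]]
    - [[-0.0917, 0.0833, 0], [0, 0, -0.1974]]
    - [[-0.1067, 0.095, 0], [0, 0, -0.2515]]
    - [[-0.1067, 0.095, 0.05], [0, 0, -0.2515]]
    - [[-0.1067, 0.095, 0.1], [0, 0, -0.2515]]
    - [[-0.1067, 0.095, 0.1], [0, 0, -0.2515]]

```text
clock: 9.85
tool_pos: [0.5912, -0.1055, 0.0843]
tool_rot: [0.667, 0.745, -0.001, -0.002]
wrist_force: [-0.3, 0.7, 0.5]
finger_gap: -0.003
grasp_force: 0.0
```

```bash
python3 -c "
from g import *
st();go(W(260,110),.045,.1166)"
```

```text
9.85 plate [260.357  108.4625] z 0.0843238056804377 yaw 0.11055931923715868 F plate -0.6929279576997209 -0.23321561383910747 0.48297748690296505 q7 -0.2281314218675841 0.30900416405576364
row [0.0003 0.0017 0.0393] [-0.0046 -0.0007 -0.006 ]
```

To row units: 0.039 m is 0.065, 0.02 m is 0.0333, -0.006 rad is -0.0019.

>>> jog_arm:
  deltas:
    - [[0, 0.0033, 0.0333], [0, 0, 0]]
    - [[0, 0.0033, 0.065], [0, 0, -0.0019]]
    - [[0, 0.0033, 0.065], [0, 0, -0.0019]]

```text
clock: 10.22
tool_pos: [0.5941, -0.1045, 0.0458]
tool_rot: [0.664, 0.748, -0.001, -0.001]
wrist_force: [0.2, 0.3, 0.2]
finger_gap: 0.002
grasp_force: 0.0
```

```bash
python3 -c "
from g import *
st();grab('scene','s6');d=load('s6');cv2.imwrite('pics/s6c.png',cv2.resize(d['pixels'][200:440,120:440,::-1],None,fx=2.4,fy=2.4,interpolation=cv2.INTER_CUBIC))"
```

```text
10.225 plate [259.7026 111.415 ] z 0.04578258777621314 yaw 0.11932550000170805 F plate -0.24012025796128275 0.27164240781999344 0.24281778779841376 q7 -0.25528996645414187 0.27929678178255574
```

View pics/s6c.png

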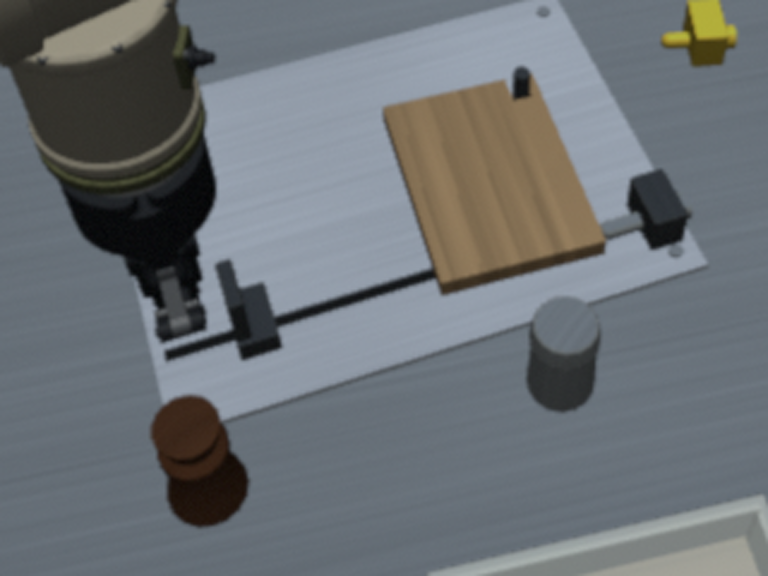

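The board is docked and bears on the screw at crop (603,230). The gripper stands behind the tab at (228,290), clear of the mill. Now I push the jaw along.

To row units: 0.09 m is 0.15, 0.082 m is 0.1367.

>>> jog_arm:
  deltas:
    - [[0.01, 0, 0], [0, 0, 0]]
    - [[0.0233, 0, 0], [0, 0, 0]]
    - [[0.0433, 0, 0], [0, 0, 0]]
    - [[0.0667, 0, 0], [0, 0, 0]]
    - [[0.0917, 0, 0], [0, 0, 0]]
    - [[0.1167, 0, 0], [0, 0, 0]]
    - [[0.1367, 0, 0], [0, 0, 0]]
    - [[0.15, 0, 0], [0, 0, 0]]

```text
clock: 11.28
tool_pos: [0.5847, -0.0157, 0.0479]
tool_rot: [0.664, 0.748, -0.0, 0.001]
wrist_force: [1.1, -5.7, 0.7]
finger_gap: 0.001
grasp_force: 3.1
```

```bash
python3 -c "
from g import *
st()"
```

```text
11.275 plate [170.4283 112.467 ] z 0.047863727822566995 yaw 0.11847505021337716 F plate 5.7953740296314855 0.4634859397793776 0.6751611397380995 q7 -0.39621910712981906 0.1095210801147172
```

To row units: 0.021 m is 0.035, 0.017 m is 0.0283.

>>> jog_arm:
  deltas:
    - [[0.01, 0, 0.0017], [0, 0, 0]]
    - [[0.02, 0, 0.0033], [0, 0, 0]]
    - [[0.0283, 0, 0.0033], [0, 0, 0]]
    - [[0.035, 0, 0.0033], [0, 0, 0]]

```text
clock: 11.78
tool_pos: [0.5823, 0.0047, 0.046]
tool_rot: [0.664, 0.748, -0.0, 0.001]
wrist_force: [1.4, -5.5, 1.6]
finger_gap: 0.001
grasp_force: 3.1
```

```bash
python3 -c "
from g import *
st();grab('top','t7')
d=load('t7');P=cloud(d)[140:320,235:460].reshape(-1,3);pl=PL(P)
k=(P[:,2]>.012)&(P[:,2]<.024)&(pl[:,1]>95)&(pl[:,1]<132)&(pl[:,0]>60)
h=np.histogram(pl[k,0],bins=np.arange(60,180,4));print(h[0])"
```

```text
11.775 plate [149.8449 112.4198] z 0.04603712719643434 yaw 0.11807130211293446 F plate 5.606068816223129 0.7319858603318232 1.5671673062394076 q7 -0.4289846994603461 0.06827161876710205
[47 48 44 48 45 47 44 42 47 41 43  7  0 33 40 42 44 22  2  1  0  0  0  0
  0  0  0  0  0]
```

To row units: 0.0055 m is 0.0092, 0.0045 m is 0.0075.

>>> jog_arm:
  deltas:
    - [[0.0025, 0, 0], [0, 0, 0]]
    - [[0.005, 0, 0], [0, 0, 0]]
    - [[0.0075, 0, 0], [0, 0, 0]]
    - [[0.0092, 0, 0], [0, 0, 0]]
    - [[0.0092, 0, 0], [0, 0, 0]]

```text
clock: 12.45
tool_pos: [0.5816, 0.0102, 0.046]
tool_rot: [0.664, 0.748, -0.0, 0.001]
wrist_force: [1.1, -5.1, 2.3]
finger_gap: 0.001
grasp_force: 2.7
```

```bash
python3 -c "
from g import *
st()"
```

```text
12.45 plate [144.3349 112.387 ] z 0.04602406072804528 yaw 0.11804684888534181 F plate 5.1693156108425224 0.47193834325681255 2.2543999895226836 q7 -0.43695662144784897 0.05797275125931159
```

To row units: 0.0018 m is 0.003, 0.0012 m is 0.002.

>>> jog_arm:
  deltas:
    - [[0.001, 0, 0], [0, 0, 0]]
    - [[0.002, 0, 0], [0, 0, 0]]
    - [[0.003, 0, 0], [0, 0, 0]]
    - [[0.003, 0, 0], [0, 0, 0]]

```text
clock: 12.95
tool_pos: [0.5815, 0.0119, 0.046]
tool_rot: [0.664, 0.748, -0.0, 0.001]
wrist_force: [1.9, -5.2, 3.7]
finger_gap: 0.001
grasp_force: 2.8
```

```bash
python3 -c "
from g import *
st()"
```

```text
12.95 plate [142.6429 112.4308] z 0.046028650287572574 yaw 0.1179947182034124 F plate 5.373528783148032 1.301584577362448 3.7143324107520614 q7 -0.4395576069607442 0.05462357207597517
```

To row units: 0.0015 m is 0.0025, 0.001 m is 0.0017.

>>> jog_arm:
  deltas:
    - [[0.0008, 0, 0], [0, 0, 0]]
    - [[0.0017, 0, 0], [0, 0, 0]]
    - [[0.0025, 0, 0], [0, 0, 0]]
    - [[0.0025, 0, 0], [0, 0, 0]]

```text
clock: 13.45
tool_pos: [0.5813, 0.0131, 0.0461]
tool_rot: [0.664, 0.747, -0.0, 0.001]
wrist_force: [1.6, -6.9, 2.4]
finger_gap: -0.003
grasp_force: 3.3
```

```bash
python3 -c "
from g import *
st()"
```

```text
13.45 plate [141.4534 112.4286] z 0.04605422713530154 yaw 0.11770713534891797 F plate 7.023620816248127 0.7927915647186764 2.437413387262895 q7 -0.4417794300457767 0.05186687025053903
```

To row units: 0.0008 m is 0.0013, 0.0004 m is 0.0007.

>>> jog_arm:
  deltas:
    - [[0.0007, 0, 0], [0, 0, 0]]
    - [[0.0013, 0, 0], [0, 0, 0]]
    - [[0.0013, 0, 0], [0, 0, 0]]

```text
clock: 13.82
tool_pos: [0.5813, 0.0132, 0.0461]
tool_rot: [0.665, 0.747, -0.001, 0.001]
wrist_force: [1.5, -7.5, 1.1]
finger_gap: 0.002
grasp_force: 4.3
```

```bash
python3 -c "
from g import *
st()"
```

```text
13.825 plate [141.329  112.4333] z 0.04605511073738537 yaw 0.11705698775143318 F plate 7.586029099103624 0.6437123871282967 1.1490037104884165 q7 -0.442954108455205 0.050653245557181176
```

To row units: 0.0018 m is 0.003, 0.0012 m is 0.002.

>>> jog_arm:
  deltas:
    - [[0.001, 0, 0], [0, 0, 0]]
    - [[0.002, 0, 0], [0, 0, 0]]
    - [[0.003, 0, 0], [0, 0, 0]]
    - [[0.003, 0, 0], [0, 0, 0]]

```text
clock: 14.32
tool_pos: [0.5812, 0.0135, 0.0461]
tool_rot: [0.665, 0.747, -0.001, 0.002]
wrist_force: [3.3, -12.7, 3.7]
finger_gap: -0.003
grasp_force: 6.5
```

```bash
python3 -c "
from g import *
st()"
```

```text
14.325 plate [141.0709 112.3855] z 0.046064092851514714 yaw 0.11572507522855674 F plate 12.9737514491705 1.8499065553250846 3.68159806336649 q7 -0.4456046491361116 0.047881198023521365
```

To row units: 0.001 m is 0.0017, 0.0005 m is 0.0008.

>>> jog_arm:
  deltas:
    - [[0.0008, 0, 0], [0, 0, 0]]
    - [[0.0017, 0, 0], [0, 0, 0]]
    - [[0.0017, 0, 0], [0, 0, 0]]

```text
clock: 14.7
tool_pos: [0.5812, 0.0136, 0.0461]
tool_rot: [0.665, 0.747, -0.002, 0.002]
wrist_force: [3.1, -14.6, 3.5]
finger_gap: -0.004
grasp_force: 7.7
```

```bash
python3 -c "
from g import *
st()"
```

```text
14.7 plate [140.8934 112.3675] z 0.046079610552195865 yaw 0.1150513963404805 F plate 14.862819462198901 1.3356298918395089 3.475514387303527 q7 -0.44705093003245516 0.046303031092315566
```

>>> jog_arm:
  deltas:
    - [[-0.0033, 0, 0], [0, 0, 0]]
    - [[-0.0133, 0, 0], [0, 0, 0]]
    - [[-0.0333, 0, 0], [0, 0, 0]]
    - [[-0.0583, 0, -0.0333], [0, 0, 0]]
    - [[-0.075, 0, -0.1167], [0, 0, 0]]
    - [[-0.0833, 0, -0.2], [0, 0, 0]]
    - [[-0.1333, -0.0833, -0.2333], [0, 0, 0]]
    - [[-0.2, -0.1667, -0.2333], [0, 0, 0]]

```text
clock: 15.7
tool_pos: [0.4961, -0.1124, 0.1869]
tool_rot: [0.663, 0.749, 0.001, 0.001]
wrist_force: [0.6, -1.7, -1.0]
finger_gap: -0.001
grasp_force: 0.0
```

```bash
python3 -c "
from g import *
st();grab('top','t8');d=load('t8');cv2.imwrite('pics/t8c.png',cv2.resize(d['pixels'][140:320,235:460,::-1],None,fx=3.4,fy=3.3,interpolation=cv2.INTER_CUBIC));a=wood(d,240,150,410,310);print(a[0],a[2])
P=cloud(d)[140:320,235:460].reshape(-1,3);pl=PL(P)
k=(P[:,2]>.012)&(P[:,2]<.024)&(pl[:,1]>95)&(pl[:,1]<132)&(pl[:,0]>60)
print(np.histogram(pl[k,0],bins=np.arange(60,180,4))[0])"
```

```text
15.7 plate [256.2118  13.1792] z 0.18691429687372135 yaw 0.12089756227254377 F plate 1.7146276834566823 0.3629474307176327 -0.9541308954272633 q7 -0.12087280806562112 0.42853087506098014
((514.9459838867188, 100.84556579589844), (148.1603546142578, 110.2902603149414), 3.1101927757263184) 0.018519681568228467
[46 49 45 45 46 47 45 44 45 42 41 41 41 40 42 11  1  1  0  0  0  0  0  0
  0  0  0  0  0]
```

View pics/t8c.png

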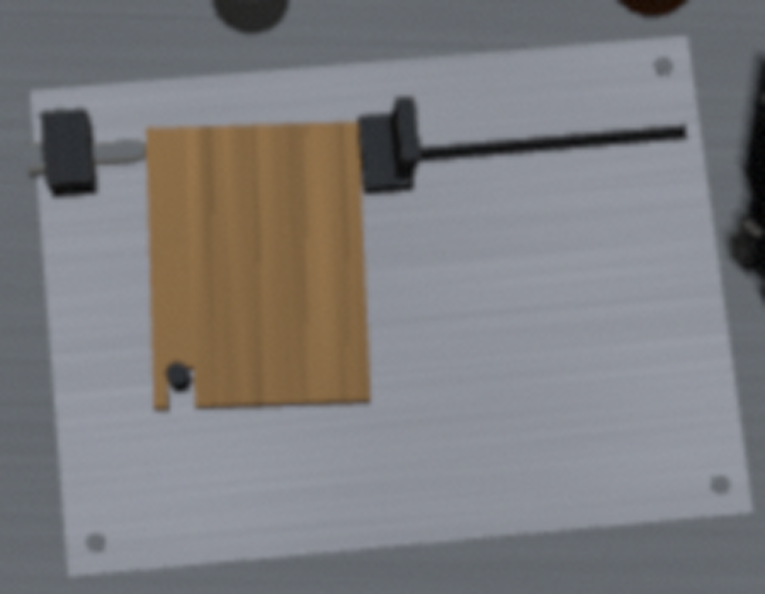

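The board is on the peg at (180,377), touching the screw at (147,150) and the jaw at (360,150). The robot is clear of it, so I'll hand in.

>>> jog_arm:
  deltas:
    - [[0, 0, 0], [0, 0, 0]]
    - [[0, 0, 0], [0, 0, 0]]

```text
clock: 16.0
tool_pos: [0.4972, -0.1114, 0.1854]
tool_rot: [0.664, 0.748, 0.001, 0.0]
wrist_force: [0.5, 1.1, 0.5]
finger_gap: 0.003
grasp_force: 0.0
```

```bash
python3 -c "
from cell import manip
print(manip.close_job())"
```

```text
the job is handed in; nothing more can be done
None
```

The board is docked on its peg, gripped between the stop screw and the clamp jaw with the robot clear, and the job was handed in at 16 s; the highest wrist force I read was about 15 N, though no verdict came back.

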